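# Pack the pipe-fitting caddy beside the aquarium sump

### The arm

A 6-joint arm with a two-finger parallel gripper is mounted at the origin on the work surface. World frame = base frame: x ahead of the robot, y to its left, z up, the work surface at z = 0. Lengths are in m, angles in degrees, forces in N, time in s.
With the tool pointing down it reaches from about 0.275 to 0.725 m from the base axis. Payload 5.6 kg.
Tool frame: the origin (TCP) lies between the finger pads; the fingertips stand 14 mm ahead of it and the grasp point (between the pads) lies 5 mm behind it (robot.nose_length is the distance from the TCP to the fingertips, in m); z points along the fingers, y is the direction in which the jaws open and shut (so a half turn about z gives the same grasp; the last joint's range is limited). The gripper opens to 85 mm and grips with 20 to 120 N. Pads are 22 mm wide; open, the fingers measure 114 mm over their backs; the gripper's body (76 mm by 85 mm) begins 54 mm behind the grasp point. The pads swing forward as they close: fully open they stand 13 mm farther back than shut.
Start: joints at [-53.079, 14.616, 6.199, 0, -81.583, -16.306], TCP at [0.194, -0.515, 0.245] pointing down, gripper open.
Joint ranges: [-168.99, 168.99], [-69.2, 112.95], [-62.41, 85.93], [-164.36, 98.24], [-168.68, -3.75], [-174.98, 174.98]. Speed limits (degrees/s): [147.25, 147.25, 180, 180, 180, 180].

### API

Orientations are given as a 3x3 rotation matrix whose columns are the frame's x, y, z axes.
In Python, from workcell import robot, imaging, order gives the robot as it stands. The module is installed in compiled form; this text tells all that it offers. Calls block until the motion is done:
- robot.movep(position, orientation): joint-space move of the TCP to a pose.
- robot.move_linear(position, rot=None, feed=0.15): straight line of the TCP; rot=None keeps the orientation; feed is the mean speed in m/s.
- robot.goto_joints(angles): joint-space move.
- robot.move_gripper(opening, force=None): finger opening in m; force is the grip in N (None keeps the last); returns when the fingers have stopped.
- robot.pause(seconds).
- robot.solve_ik(position, orientation): joint angles nearest the present ones, or None.
- imaging.snapshot(name): name is "side" or "top" or "wrist"; returns a dict with "frame" (384x512x3 uint8, red, green, blue), "z_map" (384x512 float32, m along the optical axis (not along the pixel's ray), 0 where there is no reading), "fx", "fy", "cx", "cy" (pixels), "k1" (the pictures are not rectified: a ray, as slopes to the right and down, at radius r is drawn at 1 + k1 r^2 times it, then the intrinsics apply), "eye" and "rotation" of the camera in the world; the wrist camera has in their place "hand_eye" (4x4, takes a point from camera to tool coordinates, whose origin is the TCP and whose axes are the flange's). Camera axes: x right, y down, z forward; pixel columns grow to the right and rows downward; lengths in m; the calibration is good to about 2 mm. A picture is of the moment at which its call begins: read the wrist's pose just before it.
A pose or a line that the arm cannot do raises robot.PlanningError and nothing moves.
- order.finish_job(): hands the job in, once; it reports no verdict.
Readings, each from a call of its own:
- robot.current_t(): time.
- robot.current_q(): joint angles.
- robot.current_qvel(): joint speeds.
- robot.current_tau(): joint torques, N m.
- robot.current_tool_pos(): TCP position.
- robot.current_eef_rot(): TCP orientation.
- robot.current_force(): force on the tool from outside, world axes, zero at the start.
- robot.current_wrist_torque(): the same for the moment, N m.
- robot.current_gripper_width(): finger opening in m.
Only numpy, scipy, OpenCV 4.12 (cv2) and the standard library are available. Lean on these libraries where they do the work, as an engineer would, in place of code of your own. Each camera call takes 0.05 s, during which the arm holds its last target.

### The job

Pack the fittings for the large pipe into the caddy: the large elbow, the large tee, the coupling and the end cap, each set down in the middle of the cell whose floor is marked with its shape (L, T, ring, full disc), same side up as it lies now; it need not be turned to match the mark. Leave the small-bore elbow and the small-bore tee where they lie.

Things in the scene. Friction and masses are not known exactly. Their poses are not given: they have to be found in the camera images.
- elbow: Large grey plastic pipe elbow (90 degrees) lying flat, loose, about 80 g. It fills a square of 72 x 72 mm, 38 mm high. Origin: centre of that square, at table level. Two round legs: one has its axis at y = -17 mm and its mouth at x = +36, the other its axis at x = -17 mm and its mouth at y = +36; the axes are 19 mm above the underside and meet in the rounded corner at (-17, -17). Legs are 34 mm thick, the collars (last 20 mm) 38 mm. z is up.
- tee: Large grey plastic pipe tee lying flat, loose, about 110 g: 76 mm along x, 62 mm along y, 38 mm high. Origin: centre of that rectangle, at table level. The straight run lies along x at y = -12 mm, mouths at x = -38 and +38; the branch lies along x = 0 with its mouth at y = +31. All axes 19 mm above the underside; 34 mm thick, the collars (last 20 mm) 38 mm. z is up.
- coupling: Grey plastic straight pipe coupling standing on end, loose, about 60 g: a plain tube of 42 mm outside, 31 mm bore, 44 mm high, so that from above it is a ring. Origin: on its axis at its underside; z up along the axis.
- cap: Grey plastic pipe end cap, loose, about 50 g, closed domed side up, so that from above it is a disc: 42 mm diameter, straight sided to 26 mm, 34 mm high at the middle. Origin: on its axis at its underside; z up.
- small_elbow: Small-bore grey elbow, the look-alike that stays: same shape as the large one at 0.63 of its size, fills 45 x 45 mm, 24 mm high. Origin: centre of that square, at table level.
- small_tee: Small-bore grey tee, the look-alike that stays: same shape as the large one at 0.63 of its size, 48 x 39 mm, 24 mm high. Origin: centre of that rectangle, at table level.
- cell_elbow: White square tray cell, fixed, 118 x 118 mm outside, 16 mm high, walls 3 mm thick (112 mm clear inside), sides along its x and y axes. Its flat floor is marked with a dark, flat L standing for the elbow (72 x 72 mm, strokes 24 mm wide). Origin: centre of the cell, on its underside; the inner floor lies 3 mm above it. One of four such cells, 119 mm apart, in a black frame; their order varies.
- cell_tee: White square tray cell, fixed, 118 x 118 mm outside, 16 mm high, walls 3 mm thick (112 mm clear inside), sides along its x and y axes. Its flat floor is marked with a dark, flat T standing for the tee (76 x 62 mm, strokes 24 mm wide). Origin: centre of the cell, on its underside; the inner floor lies 3 mm above it. One of four such cells, 119 mm apart, in a black frame; their order varies.
- cell_coupling: White square tray cell, fixed, 118 x 118 mm outside, 16 mm high, walls 3 mm thick (112 mm clear inside), sides along its x and y axes. Its flat floor is marked with a dark, flat ring standing for the coupling (42 mm across, white inside). Origin: centre of the cell, on its underside; the inner floor lies 3 mm above it. One of four such cells, 119 mm apart, in a black frame; their order varies.
- cell_cap: White square tray cell, fixed, 118 x 118 mm outside, 16 mm high, walls 3 mm thick (112 mm clear inside), sides along its x and y axes. Its flat floor is marked with a dark, flat full disc standing for the cap (42 mm across). Origin: centre of the cell, on its underside; the inner floor lies 3 mm above it. One of four such cells, 119 mm apart, in a black frame; their order varies.
There are look-alikes about, which are no part of the job. Leave any turquoise look-alike of the cell_coupling alone.

How it is judged:
By the outcome, as a careful person would: the job done as asked, in the order asked, and still so for the second after the job is handed in, with the robot touching nothing.
It also fails if it takes over 109 s, if anything falls off the work surface, if the arm or the gripper's body presses on something with over 40 N, if the wrist force passes 120 N, or if a joint passes its speed limit or range.

## Working session

There is one attempt and no reset: what is moved stays moved. The work goes in short steps, each a Python script; the robot and the scene stay as the last script left them, time stands still between calls to the robot, and variables do not carry over. Pictures are saved under pics/ and viewed, and the job is handed in when it is done.

```bash
mkdir -p pics; python3 - <<'E'
from workcell import robot, imaging
import cv2, numpy as np
print(robot.current_t(), robot.current_tool_pos(), robot.nose_length)
for n in("side","top","wrist"):
    s=imaging.snapshot(n); cv2.imwrite(f"pics/a_{n}.png",s["frame"][:,:,::-1])
    np.save(f"pics/a_{n}.npy",s,allow_pickle=True)
    print(n,{k:np.round(v,3).tolist() for k,v in s.items() if k not in("frame","z_map")}, (s["z_map"]>0).mean())
E
```

```text
0.0 [ 0.1935398  -0.51432176  0.24439247] 0.014
side {'fx': 378.695, 'fy': 378.695, 'cx': 252.328, 'cy': 193.632, 'k1': 0.021, 'eye': [0.216, 0.589, 0.682], 'rotation': [[-0.839, -0.371, 0.398], [-0.544, 0.579, -0.607], [-0.005, -0.726, -0.688]]} 0.9960174560546875
top {'fx': 422.85, 'fy': 422.85, 'cx': 251.142, 'cy': 191.696, 'k1': 0.005, 'eye': [0.538, 0.036, 1.041], 'rotation': [[-0.015, -0.998, 0.064], [-1.0, 0.014, -0.017], [0.016, -0.064, -0.998]]} 0.9960734049479166
wrist {'fx': 325.998, 'fy': 325.998, 'cx': 257.534, 'cy': 194.565, 'k1': 0.025, 'hand_eye': [[-0.0, -0.962, -0.271, 0.067], [1.0, 0.0, -0.001, 0.0], [0.001, -0.271, 0.962, -0.129], [0.0, 0.0, 0.0, 1.0]]} 0.9959818522135416
```

View pics/a_top.png

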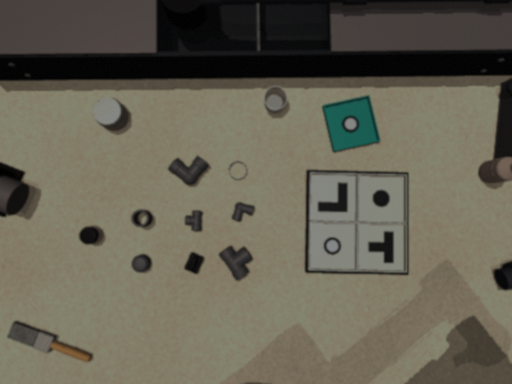

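View pics/a_side.png

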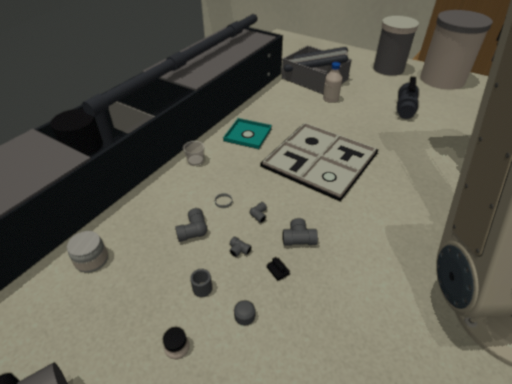

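The top view shows these candidates:
- **Elbows:** large at (188,170), small at (242,210).
- **Tees:** large at (236,262), small at (195,220).
- **Coupling:** the dark ring-tube at (143,218). The thin ring at (238,170) and the glass at (275,100) are look-alikes.
- **Cap:** the grey dome at (141,263). The black-lidded jar at (90,235), the lid at (110,113) and the black block at (194,262) are not it.
- **Cells:** L (333,197), disc (381,198), ring (332,246), T (382,247). The turquoise tile at (350,124) is to be left alone.

I'll check these choices in a close crop and measure them.

```bash
cat > h.py <<'E'
import numpy as np, cv2
def slopes(s,uv):
    uv=np.asarray(uv,float).reshape(-1,2)
    d=(uv-[s["cx"],s["cy"]])/[s["fx"],s["fy"]]
    p=d.copy()
    for _ in range(8): p=d/(1+s["k1"]*(p**2).sum(1,keepdims=True))
    return np.c_[p,np.ones(len(p))]
def pose(s,T=None):
    if "eye" in s: return np.array(s["rotation"]),np.array(s["eye"])
    R,t=T; H=np.array(s["hand_eye"]); return R@H[:3,:3], R@H[:3,3]+t
def onplane(s,uv,z,T=None):
    R,e=pose(s,T); d=slopes(s,uv)@R.T
    return e+d*((z-e[2])/d[:,2])[:,None]
def cloud(s,T=None):
    h,w=s["z_map"].shape; g=np.mgrid[0:h,0:w]
    uv=np.c_[g[1].ravel(),g[0].ravel()]
    R,e=pose(s,T); P=(slopes(s,uv)*s["z_map"].reshape(-1,1))@R.T+e
    P[s["z_map"].ravel()==0]=np.nan
    return P.reshape(h,w,3)
E
python3 - <<'E'
import numpy as np,cv2
from h import *
s=np.load("pics/a_top.npy",allow_pickle=True).item()
f=s["frame"]
c=f[140:300,60:420]; cv2.imwrite("pics/b_crop.png",cv2.resize(c,None,fx=2.2,fy=2.2,interpolation=cv2.INTER_CUBIC)[:,:,::-1])
P=cloud(s); print("table z",np.nanmedian(P[280:330,150:220,2]))
g=cv2.cvtColor(f,cv2.COLOR_RGB2GRAY)
m=np.zeros_like(g); m[150:290,60:270]=(g[150:290,60:270]<75)
n,l,st,ce=cv2.connectedComponentsWithStats(m)
for i in range(1,n):
    if st[i,4]>60:
        q=P[l==i]; print(ce[i].round(),st[i,:4],st[i,4],"med",np.nanmedian(q,0).round(3),"zmax",np.nanpercentile(q[:,2],95).round(3))
for n_,uv in dict(L=(333,197),disc=(381,198),ring=(332,246),T=(382,247)).items(): print(n_,onplane(s,uv,.003).round(4))
# caddy white
w=np.zeros_like(g); w[165:280,300:415]=(g[165:280,300:415]>120)
n,l,st,ce=cv2.connectedComponentsWithStats(w)
print([(st[i].tolist()) for i in range(1,n) if st[i,4]>100])
E
```

```text
table z -0.001117544025764805
[189. 170.] [169 156  41  30] 681 med [0.657 0.164 0.033] zmax 0.038
[242. 211.] [232 203  22  19] 252 med [0.558 0.043 0.02 ] zmax 0.024
[142. 218.] [132 210  22  18] 250 med [0.543 0.279 0.03 ] zmax 0.045
[195. 220.] [185 211  18  20] 260 med [0.536 0.154 0.02 ] zmax 0.024
[ 91. 235.] [ 79 226  25  19] 367 med [0.505 0.395 0.039] zmax 0.043
[236. 261.] [219 246  34  34] 680 med [0.441 0.054 0.033] zmax 0.038
[194. 263.] [185 252  19  22] 273 med [0.435 0.156 0.016] zmax 0.032
[142. 263.] [132 254  20  18] 277 med [0.437 0.279 0.029] zmax 0.034
L [[ 0.5878 -0.1839  0.003 ]]
disc [[ 0.5836 -0.3026  0.003 ]]
ring [[ 0.4678 -0.1781  0.003 ]]
T [[ 0.4634 -0.3008  0.003 ]]
[[300, 165, 115, 115, 1964], [310, 175, 45, 46, 1383], [359, 176, 44, 46, 1650], [310, 223, 45, 46, 1677], [358, 224, 45, 46, 1396]]
```

View pics/b_crop.png

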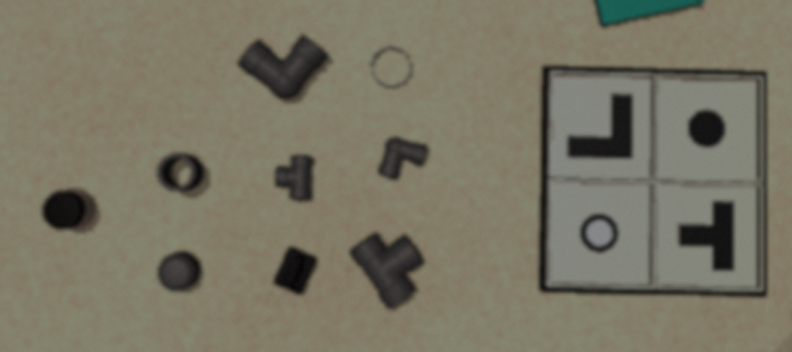

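The crop confirms the choices: large elbow (288,65), large tee (388,270), coupling tube (182,172), cap dome (180,272). The small pair at (300,178) and (403,157) are clearly smaller. The cells are L top-left, disc top-right, ring bottom-left and T bottom-right. Next I'll hover over the elbow and measure it with the wrist camera, and fit the caddy from the top view.

```bash
cat >> h.py <<'E'
from workcell import robot, imaging
def Rdown(a):
    c,s=np.cos(a),np.sin(a); return np.array([[c,s,0],[s,-c,0],[0,0,-1.]])
def near(pos,a):
    """choose half turn nearest centre of last joint"""
    best=None
    for k in(-1,0,1,2):
        q=robot.solve_ik(pos,Rdown(a+k*np.pi))
        if q is None: continue
        q=np.array(q)
        if abs(q[5])>165: continue
        d=np.abs(q-robot.current_q()).max()
        if best is None or d<best[0]-1e-6: best=(d,a+k*np.pi)
    return best[1]
def shot(name):
    T=(np.array(robot.current_eef_rot()),np.array(robot.current_tool_pos()))
    s=imaging.snapshot("wrist"); cv2.imwrite(f"pics/{name}.png",s["frame"][:,:,::-1])
    return s,T
def blob(s,T,xy,zmin=.008,rad=.075):
    """cloud points of the height-blob nearest to xy"""
    P=cloud(s,T); m=(np.nan_to_num(P[...,2])>zmin)&(np.hypot(P[...,0]-xy[0],P[...,1]-xy[1])<rad)
    m=cv2.morphologyEx(m.astype(np.uint8),cv2.MORPH_OPEN,np.ones((3,3)))
    n,l,st,ce=cv2.connectedComponentsWithStats(m)
    i=1+np.argmax(st[1:,4]); return P[l==i],ce[i]
E
python3 - <<'E'
from h import *
s=np.load("pics/a_top.npy",allow_pickle=True).item()
g=cv2.cvtColor(s["frame"],cv2.COLOR_RGB2GRAY); P=cloud(s)
w=np.zeros_like(g); w[165:280,300:415]=(g[165:280,300:415]>120)
n,l,st,ce=cv2.connectedComponentsWithStats(w)
for i in range(1,n):
    if 1000<st[i,4]<1900:
        c=cv2.findContours((l==i).astype(np.uint8),0,1)[0][0]
        # floor region
        r=cv2.minAreaRect(onplane(s,c.reshape(-1,2),.003)[:,:2].astype(np.float32)*1000)
        print(st[i,:2],np.round(r[0],1),np.round(r[1],1),round(r[2],1),"floor z",np.nanmedian(P[l==i][:,2]).round(4))
a=near([.655,.164,.14],0.3*0+np.arctan2(.164,.655)); print(a)
robot.movep([.655,.164,.14],Rdown(a))
s,T=shot("c_elbow"); print(robot.current_t(),T[1])
Q,ce_=blob(s,T,(.655,.164)); print(ce_,len(Q),np.nanpercentile(Q[:,2],98))
r=cv2.minAreaRect(Q[:,:2].astype(np.float32)*1000); print(r,Q.mean(0))
E
```

```text
[310 175] [ 586.8 -181.5] [108.6 111.7] 88.2 floor z 0.0064
[359 176] [ 581.6 -301.2] [106.9 110.8] 87.8 floor z 0.0066
[310 223] [ 469.1 -178.2] [108.1 109.2] 88.6 floor z 0.0065
[358 224] [ 464.5 -296. ] [108.1 109. ] 87.8 floor z 0.0067
-2.896254795076078
3.1083 [0.65522403 0.16312712 0.14027548]
[255.45047053 337.82095097] 36342 0.21829091380058008
((652.6432495117188, 162.9614715576172), (32.677337646484375, 146.49658203125), 14.28774642944336) [0.64759181 0.16129043 0.19458021]
```

View pics/c_elbow.png

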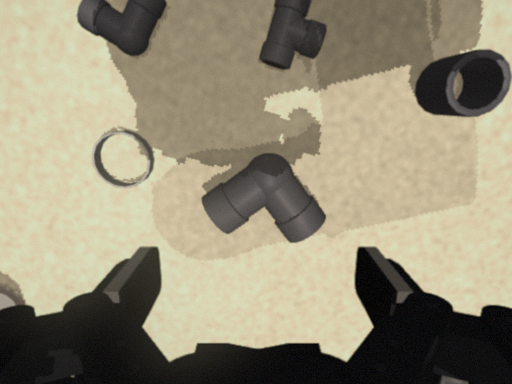

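The wrist view shows the elbow at (265,195) with its corner at the top and its mouths facing the base. The fingers are at the bottom, so I'll filter them out by height and also measure fingertip depth at two openings.

```bash
sed -i 's/m=(np.nan_to_num(P\[...,2\])>zmin)/m=(np.nan_to_num(P[...,2])>zmin)\&(np.nan_to_num(P[...,2])<.06)/' h.py
python3 - <<'E'
from h import *
for w in (None,.038):
    if w: robot.move_gripper(w)
    s,T=shot(f"d_{w}")
    P=cloud(s,T); L=(P-T[1])@T[0]
    m=(L[...,2]<.03)&(L[...,2]>-.06)&(P[...,2]>.06)
    F=L[m]; lo=np.nanpercentile(F[:,2],[50,90,99,100]); print("finger tool z",lo.round(4), "y at tips",np.nanpercentile(F[F[:,2]>lo[2]-.004][:,1],[2,30,70,98]).round(3), robot.current_gripper_width(), robot.nose_length)
    Q,c=blob(s,T,(.655,.164)); r=cv2.minAreaRect(Q[Q[:,2]>.012][:,:2].astype(np.float32)*1000); print(c,np.percentile(Q[:,2],98).round(4),r,Q.mean(0).round(4))
print("table",np.nanmedian(P[100:150,330:400,2]),robot.current_t())
robot.move_gripper(.085)
E
```

```text
finger tool z [-0.0505 -0.0161 -0.0027  0.0014] y at tips [-0.048 -0.042  0.043  0.049] 0.0852909468860765 0.014
[264.84452637 198.99134477] 0.0386 ((666.0742797851562, 171.25485229492188), (71.89412689208984, 71.67571258544922), 50.15310287475586) [0.6568 0.1698 0.0334]
finger tool z [-0.0439 -0.0161  0.0056  0.013 ] y at tips [-0.03  -0.019  0.02   0.031] 0.03830058186023357 0.014
[263.39809892 198.83309167] 0.0386 ((665.902587890625, 171.07644653320312), (71.36985778808594, 71.458984375), 50.21218490600586) [0.6566 0.1695 0.0334]
table 0.0004181479145259348 3.7333
```

View pics/d_0.038.png

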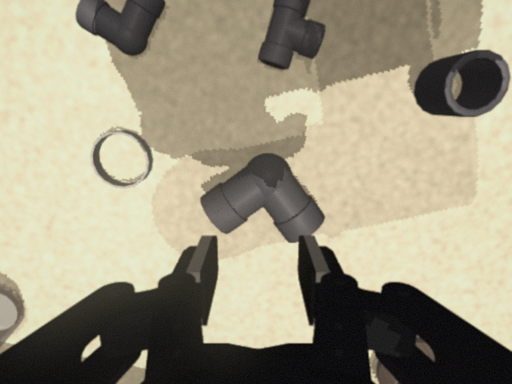

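The elbow fits a 71.7 mm square at (0.666, 0.171) with θ ≈ -40°. At 38 mm opening the fingertips reach about 13 mm ahead of the TCP, versus about 1 mm when fully open. Now a wrist view of the caddy, then the pick.

```bash
python3 - <<'E'
from h import *
p=[.525,-.24,.27]; a=near(p,-2.9-.7); robot.movep(p,Rdown(a))
s,T=shot("e_caddy"); np.save("pics/e.npy",dict(s=s,T=T),allow_pickle=True)
P=cloud(s,T); print(a,robot.current_t())
g=cv2.cvtColor(s["frame"],cv2.COLOR_RGB2GRAY)
S=np.load("pics/a_top.npy",allow_pickle=True).item(); Pt=cloud(S)
for nm,xy in dict(L=(.587,-.182),disc=(.582,-.301),ring=(.469,-.178),T=(.4645,-.297)).items():
    for tag,PP,gg in(("wrist",P,g),("top",Pt,cv2.cvtColor(S["frame"],cv2.COLOR_RGB2GRAY))):
        near_=(np.hypot(PP[...,0]-xy[0],PP[...,1]-xy[1])<.046)&(PP[...,2]<.03)
        fl=np.nanmedian(PP[near_][:,2])
        thr,_=cv2.threshold(gg[near_].reshape(-1,1),0,255,cv2.THRESH_OTSU)
        m=(near_&(gg<thr)).astype(np.uint8)
        c=max(cv2.findContours(m,0,1)[0],key=cv2.contourArea).reshape(-1,2)
        W=onplane(s if tag=="wrist" else S,c,.0065,T)[:,:2]
        print(nm,tag,"floor",fl.round(4),[np.round(v,1) for v in cv2.minAreaRect((W*1000).astype(np.float32))])
E
```

```text
-3.5999999999999996 5.9417
L wrist floor 0.0078 [array([ 590. , -180.5]), array([72.7, 72.4]), np.float64(87.0)]
L top floor 0.0067 [array([ 587.7, -180.8]), array([69.7, 68.9]), np.float64(89.1)]
disc wrist floor 0.0077 [array([ 585.6, -299.4]), array([41.1, 40.9]), np.float64(63.8)]
disc top floor 0.0066 [array([ 583.5, -300.3]), array([37.1, 39.6]), np.float64(88.1)]
ring wrist floor 0.0076 [array([ 470.9, -175.6]), array([41.4, 41.5]), np.float64(64.3)]
ring top floor 0.0066 [array([ 469.3, -177.4]), array([39.2, 41.3]), np.float64(88.5)]
T wrist floor 0.0079 [array([ 465.5, -295. ]), array([62.2, 75.6]), np.float64(88.7)]
T top floor 0.0069 [array([ 464.2, -296. ]), array([56.4, 73.2]), np.float64(87.9)]
```

View pics/e_caddy.png

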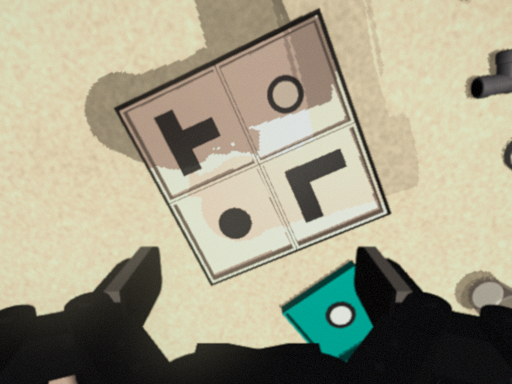

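All the marks agree between the two cameras within about 2.5 mm. In the wrist picture they are T (188,140), ring (285,94), disc (235,223) and L (315,180), and the floors stand about 7 mm above the table. Now the elbow pick.

```bash
cat >> h.py <<'E'
def r2(t): return np.array([[np.cos(t),-np.sin(t)],[np.sin(t),np.cos(t)]])
CELL=dict(L=(.5888,-.1807),disc=(.5846,-.2998),ring=(.4701,-.1765),T=(.4649,-.2955))
def pick(xy,a,z,opening=.085,up=.12,force=50):
    a=near([*xy,up],a)
    robot.move_gripper(opening)
    robot.movep([*xy,up],Rdown(a)); robot.move_linear([*xy,z+.03],feed=.2); robot.move_linear([*xy,z],feed=.08)
    f0=np.array(robot.current_force()); robot.move_gripper(.0,force=force); w=robot.current_gripper_width()
    robot.move_linear([*xy,up],feed=.2)
    print("picked w",w,"now",robot.current_gripper_width(),"dF",np.round(np.array(robot.current_force())-f0,2),"t",robot.current_t()); return a
def place(xy,a,z,release,up=.12):
    robot.movep([*xy,up],Rdown(a)); robot.move_linear([*xy,z+.02],feed=.2)
    robot.move_linear([*xy,z],feed=.05)
    print("F at set",np.round(robot.current_force(),2),"pos",np.round(robot.current_tool_pos(),4),"w",robot.current_gripper_width())
    robot.move_gripper(release); robot.move_linear([*xy,up],feed=.2); print("t",robot.current_t())
E
python3 - <<'E'
from h import *
th=np.radians(-39.8); o=np.array([.666,.1712]); l=np.array([.020,-.017])
robot.movep([.666,.171,.16],Rdown(near([.666,.171,.16],th)))
a=pick(o+r2(th)@l,th,.017)
s,T=shot("f_held")
E
```

```text
picked w 0.03643421229286376 now 0.036255973054995436 dF [-0.31  0.44 -1.21] t 10.325
```

View pics/f_held.png

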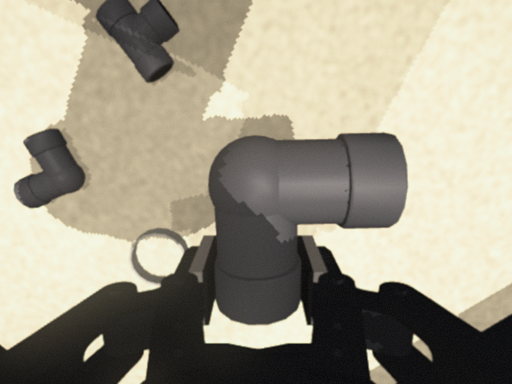

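The elbow is held flat by its leg near (257,265), corner up-left and other mouth at (405,180). I'll check the in-hand offset, then place it turned 20° so the fingers clear the wall.

```bash
python3 - <<'E'
from h import *
s,T=shot("f_held2")
P=cloud(s,T); L=(P-T[1])@T[0]
m=np.zeros(P.shape[:2],bool); m[110:232,190:430]=True
m&=(P[...,2]>.08)&(L[...,2]>-.03)
Q=L[m]; print("collar x-range (mid expects .037; max .056)",np.nanpercentile(Q[Q[:,1]>.036][:,0],[1,50,99]).round(4)," y max exp .053",np.nanpercentile(Q[:,1],[1,99.5]).round(4),"top z",np.nanpercentile(Q[:,2],2).round(4))
th=np.radians(-39.8); a=np.arctan2(T[0][1,0],T[0][0,0])
print("yaw",np.degrees(a))
thf=np.radians(-72); da=thf-th
C=np.array(CELL["L"]); l=np.array([.020,-.017])
place(C+r2(thf)@l,a+da,.017+.0075,.050)
s,T=shot("g_after")
E
```

```text
collar x-range (mid expects .037; max .056) [0.0218 0.0425 0.0567]  y max exp .053 [-0.0151  0.0529] top z -0.0207
yaw 140.18183338620514
F at set [-0.57  2.87  2.95] pos [ 0.5788 -0.2049  0.0247] w 0.036085351140279824
t 13.7667
```

View pics/g_after.png

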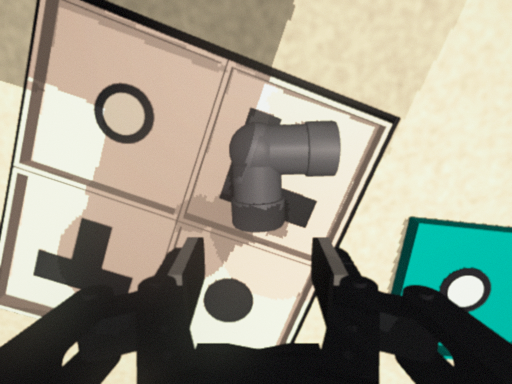

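The elbow lies in the L cell at (280,175), well clear of the walls. I'll measure it from here, then go to the tee.

```bash
python3 - <<'E'
from h import *
s,T=shot("h_e"); Q,c=blob(s,T,(.589,-.18),zmin=.022,rad=.056); Q=Q[Q[:,2]>.022]
print("elbow placed",c,len(Q),cv2.minAreaRect((Q[:,:2]*1000).astype(np.float32)),"top",np.percentile(Q[:,2],98).round(4))
p=[.445,.055,.15]; robot.move_gripper(.085); a=near(p,np.radians(140)); robot.movep(p,Rdown(a))
s,T=shot("h_tee"); Q,c=blob(s,T,(.445,.055)); Q=Q[Q[:,2]>.012]
print("tee",c,len(Q),cv2.minAreaRect((Q[:,:2]*1000).astype(np.float32)),Q.mean(0).round(4),np.percentile(Q[:,2],98).round(4),robot.current_t())
E
```

```text
elbow placed [277.43043067 167.66966398] 8452 ((589.5142211914062, -179.0153045654297), (71.76714324951172, 71.44384002685547), 19.300382614135742) top 0.0457
tee [254.139956   179.97309189] 5909 ((440.87713623046875, 55.17787170410156), (76.48117065429688, 61.82619094848633), 34.101497650146484) [0.437  0.0607 0.0339] 0.0388 15.4917
```

View pics/h_tee.png

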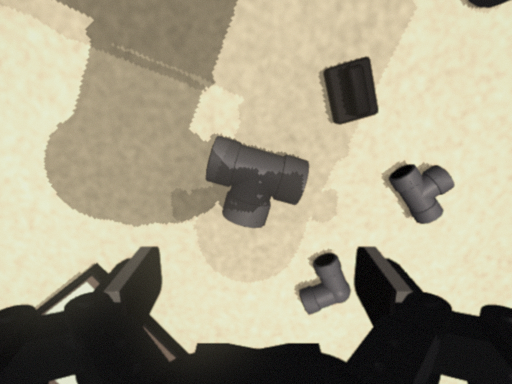

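The elbow measures within about 2 mm of the cell centre. In the tee view the large tee is at (254,180) with its branch pointing down. The small tee (422,190) and small elbow (327,283) are clear of the fingers. Picking the tee by its branch collar.

```bash
python3 - <<'E'
from h import *
th=np.radians(-145.9); o=np.array([.4409,.0552]); l=np.array([0,.020])
a=pick(o+r2(th)@l,th+np.pi/2,.017)
shot("i_held")
thf=np.radians(-182); C=np.array(CELL["T"])
place(C+r2(thf)@l,a+thf-th,.017+.0075,.052)
s,T=shot("i_after"); Q,c=blob(s,T,C,zmin=.022,rad=.056)
print("tee placed",c,len(Q),cv2.minAreaRect((Q[:,:2]*1000).astype(np.float32)),"top",np.percentile(Q[:,2],98).round(4))
E
python3 -c "
import cv2,numpy as np
cv2.imwrite('pics/i_both.png',cv2.resize(np.hstack([cv2.imread('pics/i_held.png'),cv2.imread('pics/i_after.png')]),(800,300)))"
```

```text
picked w 0.036304528265883464 now 0.03615835856484459 dF [ 0.16 -0.64 -2.19] t 20.3917
F at set [0.09 1.22 3.32] pos [ 0.4642 -0.3154  0.0246] w 0.036885005017206825
t 23.775
tee placed [258.17297145 233.77949655] 7111 ((466.2366027832031, -296.18988037109375), (77.18254089355469, 60.721275329589844), 0.3816075026988983) top 0.0456
```

View pics/i_both.png

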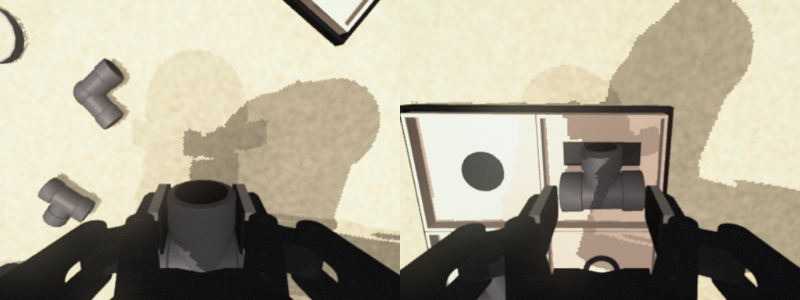

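The tee is set down within about 1.5 mm of the T cell's centre, at (600,185) in the right half of the picture. Next the coupling.

```bash
cat >> h.py <<'E'
def circ(Q,lo,hi):
    q=Q[(Q[:,2]>lo)&(Q[:,2]<hi)][:,:2]; c,r=cv2.minEnclosingCircle((q*1000).astype(np.float32)); return np.round(c,1),round(r,1),len(q),q.mean(0).round(4)
E
python3 - <<'E'
from h import *
robot.move_gripper(.085)
p=[.54,.275,.16]; a=near(p,np.arctan2(.275,.54)+np.pi); robot.movep(p,Rdown(a))
s,T=shot("j_coup"); Q,c=blob(s,T,(.54,.275),rad=.05); print(a,c,"ztop",np.percentile(Q[:,2],98).round(4),circ(Q,.041,.05),circ(Q,.02,.05),robot.current_t())
Q,c=blob(s,T,(.437,.279),rad=.05); print("cap?",c,np.percentile(Q[:,2],99).round(4),circ(Q,.015,.05))
E
```

```text
0.47102754881947906 [250.08766803 183.27527762] ztop 0.0454 (array([545.2, 283.2]), 20.8, 998, array([0.5458, 0.2836])) (array([545.2, 283.2]), 20.8, 1487, array([0.5453, 0.2833])) 26.45
cap? [195.29148472 277.45960699] 0.0346 (array([438.3, 286.6]), 20.8, 1687, array([0.4432, 0.2874]))
```

View pics/j_coup.png

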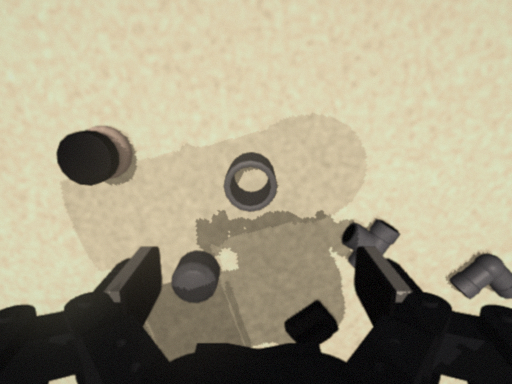

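The coupling, at (250,183) and open-bored, fits a 41.6 mm circle at (0.5452, 0.2832). Picking it.

```bash
python3 - <<'E'
from h import *
o=np.array([.5452,.2832])
a=pick(o,0.471,.022)
C=np.array(CELL["ring"]); 
s,T=shot("k_held")
place(C,a-np.arctan2(.2832,.5452)+np.arctan2(C[1],C[0]),.022+.0075,.055)
s,T=shot("k_after"); Q,c=blob(s,T,C,zmin=.022,rad=.056)
print("coupling placed",c,circ(Q,.045,.06),circ(Q,.03,.06),"top",np.percentile(Q[:,2],98).round(4))
p=[.44,.285,.15]; robot.move_gripper(.085); a=near(p,a); robot.movep(p,Rdown(a))
s,T=shot("k_cap"); Q,c=blob(s,T,(.44,.284),rad=.05); print(a,c,"ztop",np.percentile(Q[:,2],98).round(4),circ(Q,.012,.05),circ(Q,.02,.05),robot.current_t())
E
python3 -c "
import cv2,numpy as np
cv2.imwrite('pics/k_both.png',cv2.resize(np.hstack([cv2.imread('pics/k_after.png'),cv2.imread('pics/k_cap.png')]),(800,300)))"
```

```text
picked w 0.04018709414024988 now 0.04053873927571119 dF [-0.94 -0.04 -1.69] t 29.0917
F at set [-1.05  1.35  2.08] pos [ 0.4702 -0.1765  0.0296] w 0.0409521791795709
t 32.7833
coupling placed [257.52368012 212.7496118 ] (array([ 469.8, -174.9]), 20.9, 1603, array([ 0.4703, -0.175 ])) (array([ 469.8, -174.9]), 20.9, 2271, array([ 0.4701, -0.1749])) top 0.0523
0.471 [253.13277232 193.12529219] ztop 0.0345 (array([437.2, 286.8]), 21.0, 2102, array([0.4399, 0.2879])) (array([437.2, 286.8]), 21.0, 2025, array([0.4394, 0.2877])) 34.9833
```

View pics/k_both.png

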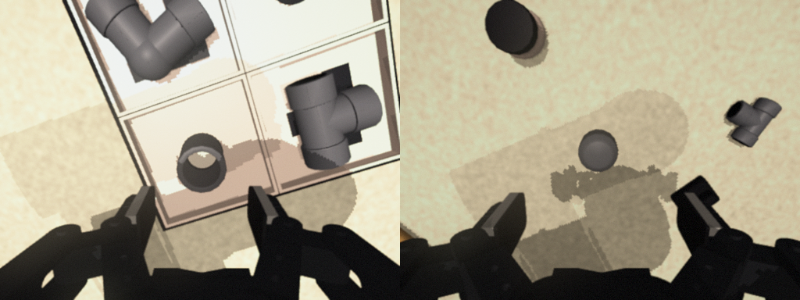

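The coupling stands centred in the ring cell, at (203,160) in the left half. The cap is the grey dome at (598,150) in the right half, fitting a 42 mm circle at (0.4372, 0.2868). Picking it.

```bash
python3 - <<'E'
from h import *
o=np.array([.4372,.2868])
a=pick(o,0.471,.0155)
C=np.array(CELL["disc"])
shot("l_held")
place(C,a-np.arctan2(.2868,.4372)+np.arctan2(C[1],C[0]),.0155+.0075,.055)
s,T=shot("l_after"); Q,c=blob(s,T,C,zmin=.018,rad=.056)
print("cap placed",c,circ(Q,.02,.06),"top",np.percentile(Q[:,2],98).round(4))
robot.movep([.3,.0,.35],Rdown(near([.3,.0,.35],a)))
s=imaging.snapshot("top"); cv2.imwrite("pics/m_top.png",s["frame"][:,:,::-1]); P=cloud(s)
S=imaging.snapshot("side"); cv2.imwrite("pics/m_side.png",S["frame"][:,:,::-1])
for n,C in CELL.items():
    q=P[(np.hypot(P[...,0]-C[0],P[...,1]-C[1])<.05)&(P[...,2]>.02)]; r=cv2.minAreaRect((q[:,:2]*1000).astype(np.float32)); print(n,C,np.round(r[0],1),np.round(r[1],1))
print(robot.current_t())
E
```

```text
picked w 0.03991696152163549 now 0.039595757210960314 dF [-1.13 -0.4  -1.52] t 37.6583
F at set [-0.85  2.05  2.94] pos [ 0.5847 -0.2997  0.0233] w 0.0400207462123659
t 41.8917
cap placed [257.45233051 205.12605932] (array([ 584.7, -297.8]), 21.0, 2808, array([ 0.5873, -0.2995])) top 0.0415
L (0.5888, -0.1807) [ 589.1 -181.3] [72. 72.]
disc (0.5846, -0.2998) [ 583.7 -299.1] [39.8 41.1]
ring (0.4701, -0.1765) [ 469.7 -176.4] [41.3 39.4]
T (0.4649, -0.2955) [ 465.4 -296.7] [62.8 76.3]
43.7667
```

```bash
python3 -c "
import cv2,numpy as np
cv2.imwrite('pics/m_both.png',cv2.resize(np.hstack([cv2.imread('pics/m_top.png'),cv2.imread('pics/m_side.png')]),(800,300)))
cv2.imwrite('pics/l_a.png',cv2.imread('pics/l_after.png'))"
```

```text
(no output)
```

View pics/m_both.png

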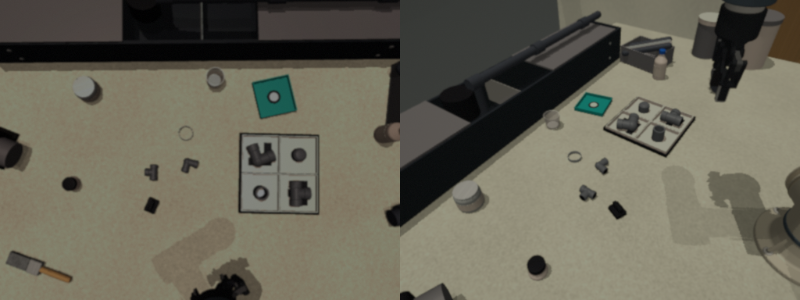

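View pics/l_a.png

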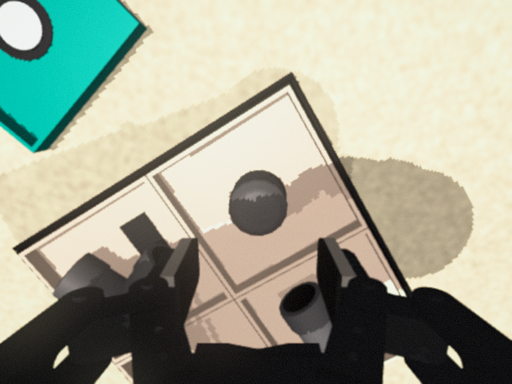

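All four sit centred in their cells: top-camera centres are within about 1.5 mm of the marks. The small elbow (190,165) and small tee (151,172) lie where they were. Handing in.

```bash
python3 -c "
from workcell import robot,order
print(robot.current_t()); order.finish_job()"
```

```text
43.7667
the job is handed in; nothing more can be done
```

All four large fittings are packed and the job is handed in, at 43.8 s of the 109 s allowed. I moved them in the order given: elbow, tee, coupling, cap. Each was gripped once and set down in the cell marked with its shape, same side up.

- **Centring:** the last top-camera check put each piece within about 1.5 mm of its mark's centre. The wrist camera agreed within about 2 mm, and the cameras themselves differ by up to 2.5 mm.
- **Elbow angle:** it sits turned about 20° to the cell so that the fingers cleared the wall. The clearance to the walls still looked ample.
- **Left alone:** the small elbow and small tee lie where they were, and the turquoise tile was not touched.
- **Forces:** the readings I took, at the grips and set-downs, were only a few newtons.

No check failed. The cell floors measured about 7 mm above the table, where the stated 3 mm counts only from the cell's underside, so I set the pieces down at the measured height.

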